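# Load a battery pack in the test fixture and lock it

## Robot

A 6-joint arm with a two-finger parallel gripper is mounted at the origin on the work surface. World frame = base frame: x ahead of the robot, y to its left, z up, the work surface at z = 0. Lengths are in m, angles in rad, forces in N, time in s.
With the tool pointing down it reaches from about 0.275 to 0.825 m from the base axis. Payload 4.9 kg.
Tool frame: the origin (TCP) lies midway between the tips of the shut fingers; the grasp point (between the pads) lies 19 mm behind it (bot.grip_depth is the distance from the TCP to the grasp point, in m); y points along the fingers, x is the direction in which the jaws open and shut, and the axes are right-handed (so a half turn about y gives the same grasp; the last joint's range is limited). The gripper opens to 85 mm and grips with 20 to 120 N. Pads are 22 mm wide; open, the fingers measure 114 mm over their backs; the gripper's body (76 mm by 85 mm) begins 54 mm behind the grasp point. The pads swing forward as they close: fully open they stand 13 mm farther back than shut.
Start: joints at [-1.408, 0.326, -0.193, 1.052, 0, 1.437], TCP at [0.161, -0.526, 0.231] pointing down, gripper open.
Joint ranges: [-2.65, 2.65], [-0.97, 1.79], [-1.3, 1.35], [-1.93, 2.1], [-1.47, 1.37], [-3.14, 3.14]. Speed limits (rad/s): [2.57, 2.57, 3.14, 3.14, 3.14, 3.14].

## Interface

Orientations are given as a unit quaternion [w, x, y, z].
In Python, from cell import bot gives the robot as it stands. Calls block until the motion is done:
- bot.move_pose(position, orientation): joint-space move of the TCP to a pose.
- bot.move_linear(position, speed=0.15, rotation=None, until_force=None): straight line of the TCP; rotation=None keeps the orientation; speed is the mean speed in m/s. With until_force (N) it stops when the force on the tool has changed by that much, and returns True; else False.
- bot.goto_joints(angles): joint-space move.
- bot.set_gripper(opening, grasp_force=None): opening from 0.0 (shut) to 1.0 (fully open); grasp_force is the grip in N (None keeps the last); returns when the fingers have stopped.
- bot.wait(seconds).
- bot.solve_ik(position, orientation): joint angles nearest the present ones, or None.
- bot.camera(name): name is "scene" or "top"; returns the picture (420x560x3 uint8, red, green, blue); there is no depth.
- bot.calibration(name): a dict with "mtx" (3x3 intrinsics, pixels), "extrinsics" (4x4, takes a point from world to camera coordinates). Camera axes: x right, y down, z forward; pixel columns grow to the right and rows downward; lengths in m; the calibration is good to about 2 mm. A picture is of the moment at which its call begins. calibration takes no time and is no camera call.
A pose or a line that the arm cannot do raises bot.PlanningError and nothing moves.
- bot.close_job(): hands the job in, once; it reports no verdict.
Trained networks look in the newest picture that a camera, given by its name, has taken for a name from the list of things; names that differ only in an ending like _2 or _b are one class to them, and where a whole thing is asked for, a point or a joint stands for the part that bears it (a point fixed in the world has none). Each returns a list of dicts, best first, with "confidence" (0 to 1); they miss things now and then, are a little off and sometimes report something else, mostly with a low value. They report only what shows in the picture. A call takes as long as a camera call.
- bot.search_frame(camera, thing): "bbox" ([left, top, width, height] in pixels, round what is visible of it).
Readings, each from a call of its own:
- bot.read_clock(): time.
- bot.read_joint_positions(): joint angles.
- bot.read_joint_vel(): joint speeds.
- bot.read_joint_efforts(): joint torques, N m.
- bot.read_position(): TCP position.
- bot.read_tool_rot(): TCP orientation.
- bot.read_ft_force(): force on the tool from outside, world axes, zero at the start.
- bot.read_moment(): the same for the moment, N m.
- bot.read_gripper_width(): opening from 0.0 (shut) to 1.0 (fully open).
Only numpy, scipy, OpenCV 4.12 (cv2) and the standard library are available. Lean on these libraries where they do the work, as an engineer would, in place of code of your own. Each camera call takes 0.05 s, during which the arm holds its last target. There are 200 camera calls.

## Task

Slide the orange battery pack along the channel of the grey test fixture, under the black contact bridge, until it is fully home against the end stop. Then turn the blue lock collar clockwise until its fin points at the red locked mark, so that its tongue lies across the channel behind the pack, and let go. Leave the other things on the bench where they are.

Things in the scene. Friction and masses are not known exactly. Their poses are not given: they have to be found in the camera images.
- fixture: Grey battery test fixture, fixed: base plate 170 (x) x 230 (y) x 10 mm, origin at the centre of its underside, z up. A channel 41 mm wide runs along y, centred at x = -45 mm; its floor is the plate's top (10 mm above the bench), its walls 6 mm thick, 8 mm high above the floor, y -115 to 91 mm. Open at the -y end; an end stop 26 mm high closes it at y = 81 mm. Collar beside it, on the +x side.
- pack: Loose orange battery pack of two cells side by side with a green circuit board on top, 38 (x) x 70 (y) x 22 mm high, about 100 g; origin at the centre of its underside, z up. It starts lying in the channel, its length along the channel, 80 to 120 mm short of home. It slides freely (about 1.5 N at most).
- home (a point): On the channel's floor: where the pack's origin is when it is fully home against the end stop (at x = -45, y = +45, z = 10 mm in the fixture's frame). Pack moves towards fixture +y to get there; the rear half of the pack then still sticks out from under the bridge.
- collar (a joint): Blue lock collar's angle (rad) about its upright axis, growing clockwise from above. 0 = open (fin at white mark); 1.57 = locked (fin at red mark, tongue straight across the channel, 3 mm behind a pack that is home). Starts at 0 to 0.4, stays where left, turns with about 0.08 N m (2 N at the fin). Range to 2.0, but a pack at home stops it at about 1.62. Beyond 0.6 the tongue enters the channel.
- collar_axis (a point): On the collar's upright axis, at the top of its steel centre post, 30 mm above the bench; at x = 15, y = -1 mm in the fixture's frame. The collar is a blue ring of 60 mm diameter with its flat top 28 mm above the bench. Its tongue (14 mm wide, 8 mm thick, underside 20 mm above the bench) reaches 68 mm from the axis.
- fin (a point): Middle of the top edge of the collar's upright blue grip fin, 66 mm above the bench, 48 mm from the axis; turns with it. The fin is a radial plate: 30 to 66 mm from the axis, 12 mm thick, its faces free from 28 to 66 mm above the bench; white line on top. At collar angle q it points from the axis along 0.785 - q rad from the fixture's x axis (counter-clockwise from above).
- locked_mark (a point): Centre of the red locked mark painted on the fixture's base, 78 mm from the collar's axis (band 18 mm radially, 20 mm wide), 10 mm above the bench.
- bridge (a point): Middle of the top face of the black contact bridge, 46 mm above the bench. The bridge spans the channel at fixture y = 50 to 80 mm; its underside is 36 mm above the bench (4 mm above the pack); two brass pins on it reach 56 mm above the bench.
- spare: Bystander: loose pack like the other but with blue cells, 38 x 70 x 22 mm, origin at the centre of its underside. Not to be used.
- meter: Bystander: black and orange hand multimeter lying on its back, 150 (x) x 75 (y) x 45 mm, origin at the centre of its underside.
- spool: Bystander: spool of metal, 60 mm diameter, 30 mm high, origin at the centre of its underside.
- driver: Bystander: screwdriver with a red handle, 160 mm long along its x axis, about 30 mm high.
- flux: Bystander: white jar with a blue cap, 48 mm diameter, 70 mm high, origin at the centre of its underside.

How it is judged:
On the way, in this order (a step that is already met when the one before it is completed fails the run):
1. the pack has been slid under the bridge, within 15 mm of home (distance between pack and home below 0.015 m), for 0.1 s.
2. the collar is turned to its locked mark behind the pack (value of joint collar between 1.42 and 1.72 rad), for 0.2 s.
At the end, for the whole second after the job is handed in: The pack lies in the channel under the bridge within 6 mm of fully home, the collar is within 0.15 rad of its locked mark (joint 1.42 to 1.72), and pack and collar are at rest (all of step 2 and distance between pack and home below 0.006 m and velocity of joint collar between -0.05 and 0.05 rad/s and linear speed of pack below 0.02 m/s); the robot touches nothing.
It fails at once if a bystander (spare pack, multimeter, spool, screwdriver, jar) is moved more than 25 mm (distance of any of spare, meter, spool, driver, flux from where it was at the start of the episode above 0.025 m).
It also fails if it takes over 48 s, if anything falls off the work surface, if the arm or the gripper's body presses on something with over 40 N, if the wrist force passes 120 N, or if a joint passes its speed limit or range.

## Working session

There is one attempt and no reset: what is moved stays moved. The work goes in short steps, each a Python script; the robot and the scene stay as the last script left them, time stands still between calls to the robot, and variables do not carry over. Pictures are saved under pics/ and viewed, about 8 in all and at most 12, crops included, and the job is handed in when it is done.

```bash
mkdir -p pics; python3 - <<'E'
from cell import bot
import cv2
for c in("scene","top"):
    im=bot.camera(c); cv2.imwrite(f"pics/{c}0.png",im[:,:,::-1])
    k=bot.calibration(c); print(c,k["mtx"].round(1).tolist(),k["extrinsics"].round(3).tolist())
    for t in("fixture","pack","collar","fin","locked_mark","bridge","collar_axis","spare","meter","spool","driver","flux"):
        print(t,[(d["bbox"],round(d["confidence"],2)) for d in bot.search_frame(c,t)[:2]])
print(bot.read_clock(),bot.read_tool_rot())
E
```

```text
scene [[431.8, 0.0, 279.4], [0.0, 431.8, 213.8], [0.0, 0.0, 1.0]] [[-0.547, 0.837, -0.01, 0.319], [0.458, 0.289, -0.841, -0.205], [-0.701, -0.464, -0.541, 1.615], [0.0, 0.0, 0.0, 1.0]]
fixture [([228.3, 205.9, 94.8, 61.3], 0.68), ([166.8, 165.3, 46.4, 28.2], 0.66)]
pack [([267.7, 202.0, 20.8, 22.5], 0.54)]
collar [([451.0, 261.7, 27.5, 33.0], 0.71), ([251.7, 213.7, 29.0, 27.6], 0.62)]
fin [([251.3, 213.1, 25.2, 24.2], 0.65)]
locked_mark [([232.1, 209.0, 87.5, 52.4], 0.97)]
bridge [([231.4, 203.6, 89.1, 58.5], 0.79)]
collar_axis [([229.2, 205.1, 90.5, 59.3], 0.68)]
spare [([221.7, 230.7, 24.3, 15.0], 0.72)]
meter [([229.2, 209.8, 90.6, 51.4], 0.66), ([168.3, 163.8, 49.9, 30.7], 0.63)]
spool [([291.3, 256.8, 24.3, 23.5], 0.58)]
driver [([293.2, 202.7, 32.0, 19.7], 0.69)]
flux [([451.5, 260.9, 27.0, 35.1], 0.8), ([231.8, 207.6, 89.4, 52.7], 0.23)]
top [[430.5, 0.0, 277.4], [0.0, 430.5, 209.0], [0.0, 0.0, 1.0]] [[0.005, -1.0, -0.005, 0.016], [-0.995, -0.005, -0.101, 0.572], [0.101, 0.006, -0.995, 1.223], [0.0, 0.0, 0.0, 1.0]]
fixture [([246.0, 170.8, 92.8, 79.8], 0.71), ([110.9, 216.6, 19.6, 16.5], 0.29)]
pack [([292.3, 224.1, 28.4, 19.7], 0.79)]
collar [([284.3, 183.2, 29.2, 39.3], 0.66), ([244.0, 169.8, 94.3, 81.6], 0.34)]
fin [([283.5, 181.2, 27.2, 40.7], 0.67)]
locked_mark [([245.9, 172.1, 94.1, 78.3], 0.88)]
bridge [([250.4, 169.8, 87.3, 82.3], 0.75)]
collar_axis [([247.3, 168.5, 92.7, 85.8], 0.79), ([249.0, 241.3, 50.5, 23.9], 0.49)]
spare [([302.7, 167.7, 25.4, 19.9], 0.75), ([246.4, 168.1, 93.1, 81.9], 0.52)]
meter [([414.9, 220.1, 33.3, 54.3], 0.68)]
spool [([231.0, 165.6, 19.0, 20.2], 0.63)]
driver [([249.6, 240.9, 46.6, 22.3], 0.68), ([416.7, 219.0, 31.8, 53.4], 0.65)]
flux [([112.0, 215.1, 18.8, 14.6], 0.52)]
1.3 [ 0.56843444 -0.56842295  0.42057103 -0.42059202]
```

View pics/top0.png

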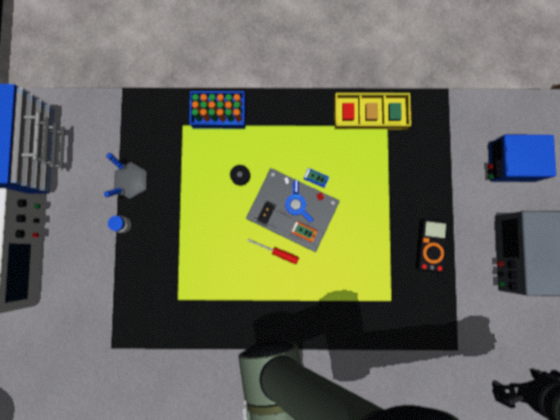

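View pics/scene0.png

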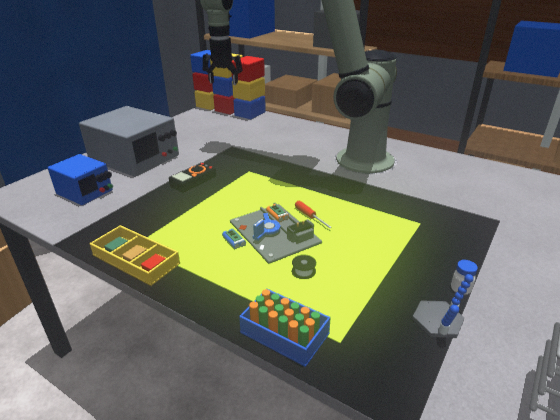

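The top view shows the fixture at about (293,210), turned about 28°. The pack is at (304,232), the bridge at (266,212), the collar at (297,203), the driver at (285,255) and the spare at (317,178). The scene view agrees, with the fixture at about (275,235). Next I'll fit the fixture's outline.

```bash
cat >h.py <<'E'
from cell import bot
import cv2, numpy as np
from scipy.optimize import least_squares
def proj(c,P):
    k=bot.calibration(c); E=k["extrinsics"]; q=(np.atleast_2d(P)@E[:3,:3].T+E[:3,3])@k["mtx"].T
    return q[:,:2]/q[:,2:]
def unproj(c,uv,z):
    k=bot.calibration(c); E=k["extrinsics"]; R,t=E[:3,:3],E[:3,3]
    o=-R.T@t; d=(np.c_[np.atleast_2d(uv),np.ones(len(np.atleast_2d(uv)))]@np.linalg.inv(k["mtx"]).T)@R
    return o+d*((z-o[2])/d[:,2])[:,None]
def F(p,P): # fixture->world
    x,y,a=p; P=np.atleast_2d(P).astype(float); c,s=np.cos(a),np.sin(a)
    return np.c_[x+c*P[:,0]-s*P[:,1], y+s*P[:,0]+c*P[:,1], P[:,2]]
E
python3 - <<'E'
from h import *
im=bot.camera("top"); 
hsv=cv2.cvtColor(im,cv2.COLOR_RGB2HSV)
yel=cv2.inRange(hsv,(25,140,100),(45,255,255))
m=cv2.bitwise_not(yel)
m[:130]=0;m[295:]=0;m[:,:190]=0;m[:,385:]=0
grey=m&cv2.inRange(hsv,(0,0,0),(179,90,255))
n,l,st,ce=cv2.connectedComponentsWithStats(m); 
print(st[1:].tolist())
i=l[225,280]; b=(l==i).astype(np.uint8)
cs=max(cv2.findContours(b,0,1)[0],key=cv2.contourArea)
r=cv2.boxPoints(cv2.minAreaRect(cs)); print(cv2.minAreaRect(cs)); 
W=unproj("top",r,0.01); print(W.round(4).tolist())
print(np.linalg.norm(np.roll(W,1,0)-W,axis=1), W.mean(0))
v=cv2.resize(im[155:275,225:355],None,fx=6,fy=5*1.2,interpolation=cv2.INTER_CUBIC)[:, :,::-1].copy()
cv2.polylines(v,[np.int32((r-[225,155]+.5)*6)],1,(255,0,255),1)
cv2.imwrite("pics/crop.png",v[:600])
E
```

```text
[[230, 165, 20, 20, 307], [246, 168, 94, 84, 4443], [303, 168, 27, 20, 332], [247, 239, 52, 25, 306]]
((292.6219787597656, 209.28302001953125), (78.06851196289062, 57.48003387451172), 25.76932716369629)
[[0.5466, 0.1142, 0.01], [0.7018, 0.0417, 0.01], [0.6008, -0.1669, 0.01], [0.4481, -0.0925, 0.01]]
[0.22900583 0.17135636 0.23176212 0.16983741] [ 0.57430326 -0.0258861   0.01      ]
```

View pics/crop.png

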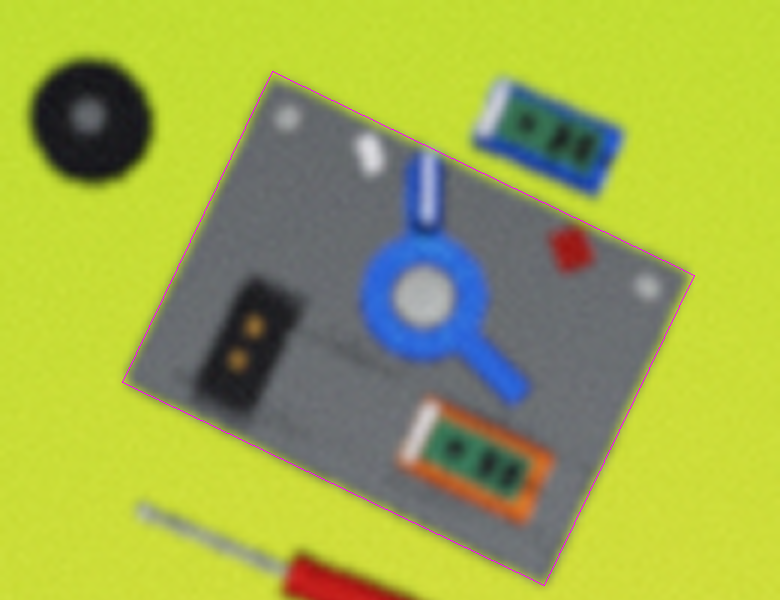

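The outline fits the given 170 x 230 mm well, at yaw of about -25.6°. I'll cross-check the post, fin, pack and red mark, then make the first approach.

```bash
cat >>h.py <<'E'
from scipy.spatial.transform import Rotation
def quat(a): # jaw axis at world angle a, tool (y) down
    j=np.array([np.cos(a),np.sin(a),0]); y=np.array([0,0,-1.]); return Rotation.from_matrix(np.c_[j,y,np.cross(j,y)]).as_quat(scalar_first=True)
E
python3 - <<'E'
from h import *
W=np.array([[0.5466,0.1142],[0.7018,0.0417],[0.6008,-0.1669],[0.4481,-0.0925]])
M=np.array([[-85,115],[85,115],[85,-115],[-85,-115]])/1000
f=least_squares(lambda p:(F(p,np.c_[M,M[:,0]*0])[:,:2]-W).ravel(),[.574,-.026,-.45]); p=f.x; print(p,np.abs(f.fun).max())
def fx(uv,z):
    w=unproj("top",uv,z); c,s=np.cos(p[2]),np.sin(p[2]); d=w[:,:2]-p[:2]; return np.c_[c*d[:,0]+s*d[:,1],-s*d[:,0]+c*d[:,1]]*1000
C=lambda u,v:[u/6+225-.5,v/6+155-.5]
print("post(15,-1)",fx(C(425,297),.03).round(1)); print("red (70,-56)",fx(C(572,250),.01).round(1))
print("bridge(-45,65)",fx(C(246,345),.046).round(1)); 
print("pack corners",fx([C(430,398),C(554,455),C(530,524),C(398,463)],.032).round(1).tolist())
f2=fx([C(430,150),C(426,224)],.066); print("fin 66..",f2, )
a=np.arctan2(*(f2[0]-[15,-1])[::-1]); print("q",.785-a)
np.save("p.npy",p)
for a in(p[2],p[2]+np.pi,p[2]-np.pi/2-.4+1.2,):
    print(a,bot.solve_ik(F(p,[-.045,-.11,.1])[0],quat(a)))
for s in(0,np.pi):
  for q in(.34,1.57):
    d=.785-q; print("fin",q,s,bot.solve_ik(F(p,[.015+.048*np.cos(d),-.001+.048*np.sin(d),.04])[0],quat(p[2]+d+np.pi/2+s)))
E
```

```text
[ 0.574325   -0.025875   -0.44688351] 0.0011240683147265562
post(15,-1) [[14.7 -1.3]]
red (70,-56) [[ 69.8 -56.1]]
bridge(-45,65) [[-45.3  65.4]]
pack corners [[-28.6, -24.7], [-27.3, -90.2], [-62.3, -94.1], [-63.6, -24.4]]
fin 66.. [[74.66448958 26.34917903]
 [41.96037304 12.73772459]]
q 0.3551967976903377
-0.4468835054648371 [-0.36239082  0.36541971 -0.51089028  0.69448634  0.          1.65528901]
2.694709148124956 [-0.36239082  0.36541971 -0.51089028  0.69448634  0.         -1.48630364]
-1.2176798322597338 [-0.36239082  0.36541971 -0.51089028  0.69448634  0.          2.42608534]
fin 0.34 0 [-0.16836544  0.65560188 -0.18044869  0.73474576  0.         -0.16648194]
fin 1.57 0 [-0.25067776  0.61326801 -0.26392424  0.69360407  0.          0.98120575]
fin 0.34 3.141592653589793 [-0.16836544  0.65560188 -0.18044869  0.73474576  0.          2.97511072]
fin 1.57 3.141592653589793 [-0.25067776  0.61326801 -0.26392424  0.69360407  0.         -2.16038691]
```

All the cross-checks agree within 0.5 mm. Now I'll push the pack.

```bash
python3 - <<'E'
from h import *
p=np.load("p.npy"); Q=quat(p[2]); g=lambda x,y,z:F(p,[x,y,z])[0]
loc=lambda:((bot.read_position()[:2]-p[:2])@np.array([[np.cos(p[2]),-np.sin(p[2])],[np.sin(p[2]),np.cos(p[2])]])*1000).round(1)
bot.set_gripper(0.0,30)
bot.move_pose(g(-.045,-.120,.12),Q)
print(bot.move_linear(g(-.045,-.120,.0215),.1,until_force=8),bot.read_position(),loc())
print(bot.move_linear(g(-.045,-.02,.0215),.06,until_force=7),loc())
print(bot.move_linear(g(-.045,.006,.0215),.03,until_force=7),loc(),bot.read_ft_force(),bot.read_clock())
im=bot.camera("top"); cv2.imwrite("pics/push.png",cv2.resize(im[155:275,225:355],None,fx=6,fy=6,interpolation=2)[:,:,::-1])
E
```

```text
False [ 0.48240126 -0.11484757  0.02199191] [ -44.4 -120. ]
False [-45.1 -20. ]
True [-45.2   1.4] [-0.03750975  0.51952171 -0.17408215] 7.7
```

View pics/push.png

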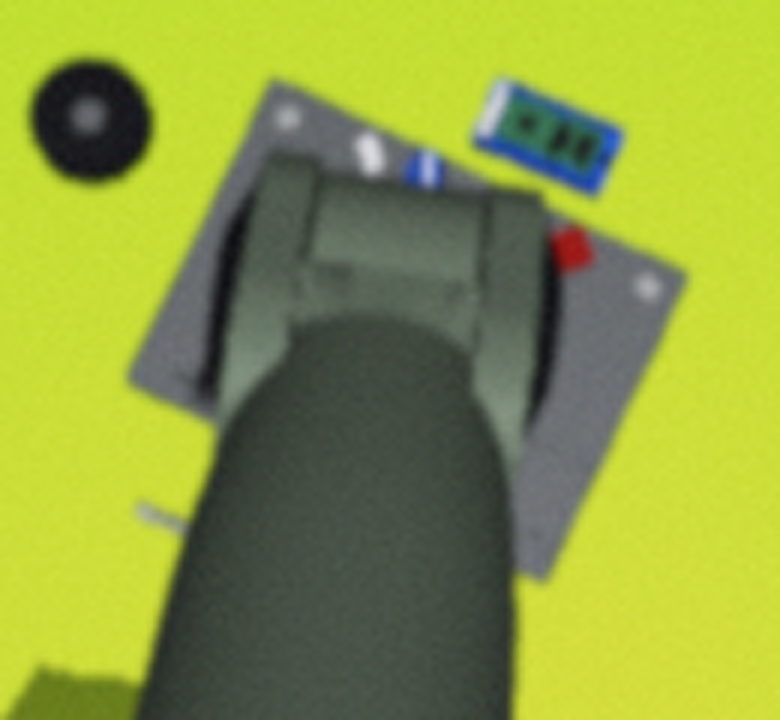

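The arm hides the fixture here, but it stopped at y=+1.4 mm against an expected -1 mm, which is consistent with home. I'll back off and clear the view to confirm.

```bash
python3 - <<'E'
from h import *
p=np.load("p.npy"); Q=quat(p[2]); g=lambda x,y,z:F(p,[x,y,z])[0]
bot.move_linear(g(-.045,-.012,.0215),.05)
bot.move_linear(g(-.045,-.012,.13),.15)
bot.set_gripper(0.5)
bot.move_pose([.33,-.3,.2],Q)
im=bot.camera("top"); v=cv2.resize(im[155:275,225:355],None,fx=6,fy=6,interpolation=2)[:,:,::-1].copy()
h=proj("top",F(p,[[-.064,.01,.032],[-.026,.01,.032],[-.026,.05,.032],[-.064,.05,.032]]))
cv2.polylines(v,[np.int32((h-[225,155]+.5)*6)],1,(255,0,255),1); cv2.imwrite("pics/home.png",v); print(bot.read_clock())
E
```

```text
10.8917
```

View pics/home.png

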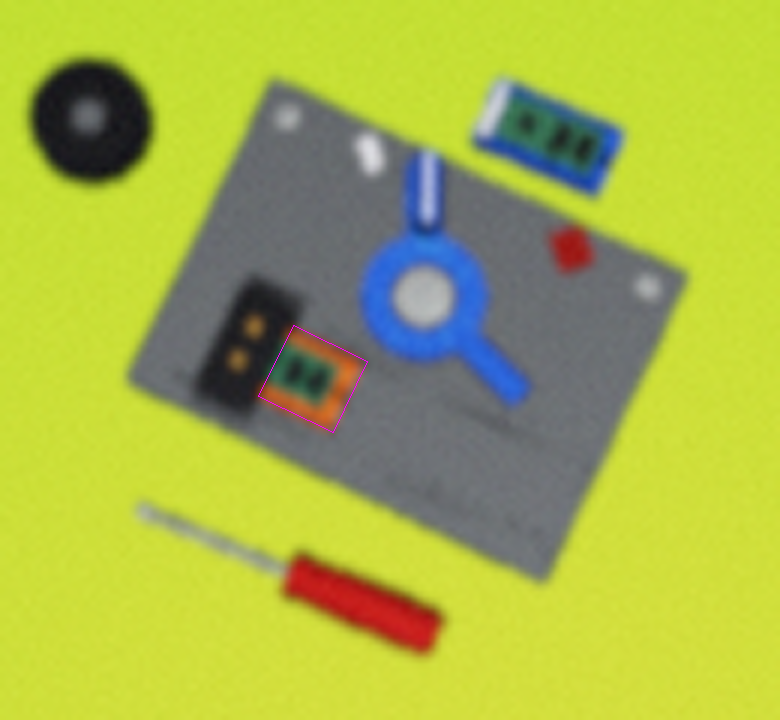

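The pack's rear edge lies on the predicted home outline, around (300,380) in the crop, and nothing else has moved. Next I'll grip the fin and turn the collar.

```bash
python3 - <<'E'
from h import *
p=np.load("p.npy"); 
def P(q,z,r=.049):
    d=.785-q; return F(p,[.015+r*np.cos(d),-.001+r*np.sin(d),z])[0],quat(p[2]+d+np.pi/2)
bot.move_pose(*P(.355,.14))
print(bot.move_linear(P(.355,.036)[0],.1,until_force=10))
bot.set_gripper(0.0,30); print("w",bot.read_gripper_width()*85)
q0=.355
for q in np.linspace(q0,1.57,9)[1:]:
    x,o=P(q,.036); bot.move_linear(x,.03,rotation=o); print(round(q,2),np.round(bot.read_ft_force(),1),np.round(bot.read_moment(),2))
print(bot.read_clock())
bot.set_gripper(0.45); bot.move_linear(P(1.57,.14)[0],.1)
bot.move_pose([.33,-.3,.2],quat(p[2])); bot.wait(.2)
im=bot.camera("top"); v=cv2.resize(im[155:275,225:355],None,fx=6,fy=6,interpolation=2)[:,:,::-1].copy()
d=.785-1.57
for L in([[-.064,.01,.032],[-.026,.01,.032]],[[.015+.03*np.cos(d),-.001+.03*np.sin(d),.066],[.015+.066*np.cos(d),-.001+.066*np.sin(d),.066]]):
    cv2.polylines(v,[np.int32((proj("top",F(p,L))-[225,155]+.5)*6)],0,(255,0,255),1)
cv2.imwrite("pics/lock.png",v); print(bot.read_clock(),bot.read_position())
E
```

```text
False
w 11.678616087416293
0.51 [0.1 4.6 5. ] [ 0.96 -0.01 -0.31]
0.66 [0.6 4.7 5.7] [ 0.95  0.07 -0.32]
0.81 [-0.2  4.4  5.2] [ 0.99  0.09 -0.26]
0.96 [-0.6  4.9  5.5] [ 1.01  0.06 -0.28]
1.11 [0. 5. 5.] [ 0.99  0.14 -0.25]
1.27 [-0.6  5.3  5.1] [ 0.98  0.08 -0.27]
1.42 [-0.4  5.8  4.8] [ 1.08  0.06 -0.24]
1.57 [-0.6  5.4  5.8] [ 1.09  0.09 -0.16]
17.175
20.3333 [ 0.33057818 -0.29960835  0.19979466]
```

View pics/lock.png

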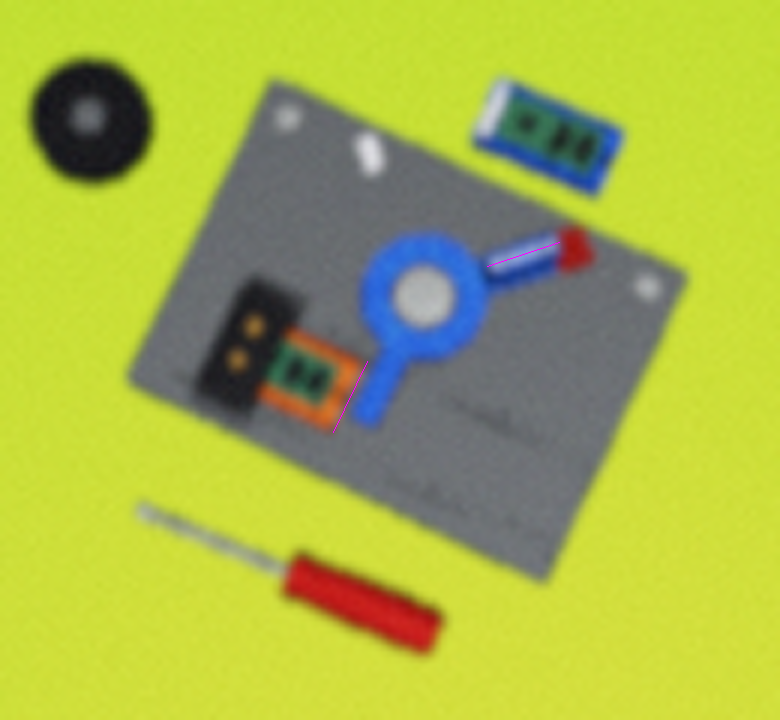

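The fin lies on the predicted locked line, pointing at the red mark (575,248). The tongue is across the channel behind the pack at (375,385), and the bystanders haven't moved. I'll hand it in.

```bash
python3 - <<'E'
from cell import bot
print(bot.read_ft_force()); bot.close_job()
E
```

```text
[-0.00724906  0.08731623  0.01598993]
the job is handed in; nothing more can be done
```

The pack is home and the collar is locked. I handed the job in at about 20 s of the 48 s allowed; `close_job` reports no verdict.

- **Pack:** I pushed it along the channel with the shut fingers until the force stop at the end stop. The tool stopped about 2.4 mm past the nominal point, which is roughly the calibration error. In the next picture the pack's rear edge lay on the predicted home outline.
- **Collar:** I gripped the fin (11.7 mm measured, 12 mm nominal) and turned it clockwise from about 0.36 to 1.57 rad, then let go and withdrew.
- **Last picture:** The fin lies on the predicted locked line and points at the red mark. By eye it is within a few hundredths of a radian. The tongue lies across the channel just behind the pack. The spool, spare pack and driver are where they were. The meter and jar were outside that crop, but the arm never went near them.
- **Force reading:** It was about 0.1 N before handing in, so the robot was touching nothing. While turning the collar it showed about 7 N at the wrist, some of which was probably offset from the grip; this is far below the limits.

No check failed. I used 6 of the 12 picture views.

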